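Load the cut tube pieces into their weld nests

ROBOT

A 6-joint arm with a two-finger parallel gripper is mounted at the origin on the work surface. World frame = base frame: x ahead of the robot, y to its left, z up, the work surface at z = 0. Lengths are in m, angles in rad, forces in N, time in s.
With the tool pointing down it reaches from about 0.35 to 0.975 m from the base axis. Payload 4.9 kg.
Tool frame: the origin (TCP) lies between the finger pads; the fingertips stand 14 mm ahead of it and the grasp point (between the pads) lies 5 mm behind it (manip.tcp_to_tips is the distance from the TCP to the fingertips, in m); z points along the fingers, y is the line along which they close (so a half turn about z gives the same grasp; the last joint's range is limited). The gripper opens to 85 mm and grips with 20 to 120 N. Pads are 22 mm wide; open, the fingers measure 114 mm over their backs; the gripper's body (76 mm by 85 mm) begins 54 mm behind the grasp point. The pads swing forward as they close: fully open they stand 13 mm farther back than shut.
Start: joints at [1.054, 0.053, 1.613, -0, 1.476, -0.119], TCP at [0.242, 0.576, 0.245] pointing down, gripper open.
Joint ranges: [-3.01, 3.01], [-1.01, 2.22], [0.06, 2.58], [-1.02, 4.17], [0.09, 2.62], [-3.14, 3.14]. Speed limits (rad/s): [2.57, 2.57, 3.14, 3.14, 3.14, 3.14].

INTERFACE

Orientations are given as a unit quaternion [w, x, y, z].
In Python, from plant import manip gives the robot as it stands.
- The arm moves only by the tool servo_tool, never from a script. Its argument "moves" is a list that holds one entry, the list of rows, each a list of 7 numbers: the shift along the tool's x, y, z in mm, then the turn, a rotation vector about the tool's x, y, z in degrees, then the finger opening in mm, from 0 to 85.4. In form: [[[x, y, z, ax, ay, az, fingers], ...]]. A call has 1 to 12 rows; each row shifts and turns the commanded pose from where the row before left it, along the tool's axes as they then stand; what a row does not reach is not made up. A row lasts 1/8 s, in which the tool goes at most 62.5 mm and 10.7 degrees, less where a joint would pass 70% of its speed; a pose out of reach is approached as far as the arm can. A call with a gripper value outside its range is refused whole. The fingers move at their own pace and stop on an object; the grip force is fixed at half the most. Time passes only in rows, so rows that do not move let the fingers close. It gives the time, the measured TCP pose, the force, the opening and the grip force at its end, in the units of the state.
- manip.state(): the state, without advancing time (a new reading comes with each control period).
- manip.grab_frame(name): name is "side" or "top" or "wrist"; returns a dict with "image" (480x640x3 uint8, blue, green, red), "mtx" (3x3 intrinsics, pixels), "dist_coeffs" ([k1, k2, p1, p2, k3] as OpenCV has them; the pictures are not rectified), "eye" and "rotation" of the camera in the world. Camera axes: x right, y down, z forward; pixel columns grow to the right and rows downward; lengths in m; the calibration is good to about 2 mm. A picture is of the moment at which its call begins. There is no depth.
- manip.job_done(): hands the job in; it is judged then, once.
The state is a dict: "time": time; "joint_pos": joint angles; "joint_vel": joint speeds; "joint_efforts": joint torques, N m; "tool_pos": TCP position; "tool_rot": TCP orientation; "contact_force": force on the tool from outside, world axes, zero at the start; "ft_torque": the same for the moment, N m; "gripper_width": opening from 0.0 (shut) to 1.0 (fully open); "grasp_force": force on a finger pad.
Only numpy, scipy, OpenCV 4.12 (cv2) and the standard library are available. Lean on these libraries where they do the work, as an engineer would, in place of code of your own. Each camera call takes 0.05 s, during which the arm holds its last target. There are 200 camera calls.

TASK

Load the weld fixture: stand each of the four cut steel tube pieces upright in the aluminium nest whose raised rim has the same outline (wide round, slim round, square, oblong), down flat on the nest's floor inside the rim, with the square and oblong ones turned to line up with their rims. Set the pieces down, do not drop or fling them, and leave the angle grinder and the hammer where they lie.

Things in the scene. Friction and masses are not known exactly. Their poses are not given: they have to be found in the camera images.
- pipe_wide: Wide round pipe piece, outside diameter 58 mm, bare steel, 60 mm long, standing upright on the table, open at the top, wall 3 mm, about 0.2 kg. Origin: centre of its underside; z up along it.
- tube_square: Square tube piece, outside 45 x 45 mm, sides along its x and y axes, bare steel, 60 mm long, standing upright on the table, open at the top, wall 3 mm, about 0.2 kg. Origin: centre of its underside; z up along it.
- pipe_slim: Slim round pipe piece, outside diameter 36 mm, bare steel, 60 mm long, standing upright on the table, open at the top, wall 3 mm, about 0.2 kg. Origin: centre of its underside; z up along it.
- tube_flat: Oblong (rectangular) tube piece, outside 62 mm along its x axis and 34 mm along its y axis, bare steel, 60 mm long, standing upright on the table, open at the top, wall 3 mm, about 0.2 kg. Origin: centre of its underside; z up along it.
- nest_wide: Nest with the large round rim, pocket diameter 74 mm inside the rim, for the wide round pipe. Fixed to the table but in another place each time: aluminium plate 94 x 94 mm, 6 mm thick, with a dark steel rim 6 mm wide standing 8 mm above the plate (rim top 14 mm above the table). Origin: centre of the underside; z up; the floor the piece stands on is at z = 6 mm in this frame, and the pocket is centred on the origin.
- nest_square: Nest with the square rim, pocket 61 x 61 mm along its x and y axes, for the square tube. Fixed to the table but in another place each time: aluminium plate 94 x 94 mm, 6 mm thick, with a dark steel rim 6 mm wide standing 8 mm above the plate (rim top 14 mm above the table). Origin: centre of the underside; z up; the floor the piece stands on is at z = 6 mm in this frame, and the pocket is centred on the origin.
- nest_slim: Nest with the small round rim, pocket diameter 52 mm inside the rim, for the slim round pipe. Fixed to the table but in another place each time: aluminium plate 94 x 94 mm, 6 mm thick, with a dark steel rim 6 mm wide standing 8 mm above the plate (rim top 14 mm above the table). Origin: centre of the underside; z up; the floor the piece stands on is at z = 6 mm in this frame, and the pocket is centred on the origin.
- nest_flat: Nest with the oblong rim, pocket 78 mm along its x axis and 50 mm along its y axis, for the oblong tube. Fixed to the table but in another place each time: aluminium plate 94 x 94 mm, 6 mm thick, with a dark steel rim 6 mm wide standing 8 mm above the plate (rim top 14 mm above the table). Origin: centre of the underside; z up; the floor the piece stands on is at z = 6 mm in this frame, and the pocket is centred on the origin.
- grinder: Bystander: red and black angle grinder lying on the table at the robot's right, about 260 mm long along its x axis, up to 115 mm wide at the disc, 65 mm high, a black side handle reaching 115 mm to its -y side. Origin: middle of its underside. To be left alone.
- hammer: Bystander: hammer lying on the table at the robot's left, 280 mm long along its x axis, head at the +x end 90 mm across, 26 mm high. Origin: under the middle of its length. To be left alone.
Not all that is in view belongs to the job. What is shaped like the pipe_wide but blue or brown is not meant.

How it is judged:
At the end, for the whole second after the job is handed in: Each piece stands in its own nest: centres within 13 mm, underside within 3 mm of the nest's floor, upright within 0.1 rad, at rest (below 0.02 m/s); sides of the square tube (any quarter turn) and the long side of the oblong tube (either way) within 0.26 rad of their rims' sides (horizontal distance between pipe_wide and nest_wide below 0.013 m and z of pipe_wide in the frame of nest_wide between 0.003 and 0.009 m and angle between each of pipe_wide, tube_square, pipe_slim, tube_flat's own z axis and vertical below 0.1 rad and linear speed of each of pipe_wide, tube_square, pipe_slim, tube_flat below 0.02 m/s and horizontal distance between tube_square and nest_square below 0.013 m and z of tube_square in the frame of nest_square between 0.003 and 0.009 m and (angle between the x axis of tube_square and the x axis of nest_square, either way round below 0.26 rad or angle between the x axis of tube_square and the y axis of nest_square, either way round below 0.26 rad) and horizontal distance between pipe_slim and nest_slim below 0.013 m and z of pipe_slim in the frame of nest_slim between 0.003 and 0.009 m and horizontal distance between tube_flat and nest_flat below 0.013 m and z of tube_flat in the frame of nest_flat between 0.003 and 0.009 m and angle between the x axis of tube_flat and the x axis of nest_flat, either way round below 0.26 rad); the robot touches nothing.
It fails at once if a piece is dropped or flung: loose from the fingers and faster than 0.8 m/s near the table (a fall of about 35 mm) ((contact force between pipe_wide and the fingers below 0.05 N and linear speed of pipe_wide above 0.8 m/s and height (world z) of pipe_wide below 0.06 m) or (contact force between tube_square and the fingers below 0.05 N and linear speed of tube_square above 0.8 m/s and height (world z) of tube_square below 0.06 m) or (contact force between pipe_slim and the fingers below 0.05 N and linear speed of pipe_slim above 0.8 m/s and height (world z) of pipe_slim below 0.06 m) or (contact force between tube_flat and the fingers below 0.05 N and linear speed of tube_flat above 0.8 m/s and height (world z) of tube_flat below 0.06 m)).
It fails at once if the grinder is moved more than 30 mm (distance of grinder from where it was at the start of the episode above 0.03 m).
It fails at once if the hammer is moved more than 30 mm (distance of hammer from where it was at the start of the episode above 0.03 m).
It also fails if it takes over 112 s, if anything falls off the work surface, if the arm or the gripper's body presses on something with over 40 N, if the wrist force passes 120 N, or if a joint passes its speed limit or range.

## Working session

There is one attempt and no reset: what is moved stays moved. The work goes in short steps, Python scripts to look and compute and a tool call to move; the robot and the scene stay as the last step left them, time stands still between calls to the robot, and variables do not carry over. Pictures are saved under pics/ and viewed, at most 14 in all, crops included, and the job is handed in when it is done.

Besides the shell and the picture viewer there is one more tool, called after "Emit:" as a command line: name --argument value ..., lists and objects as JSON in quotes. servo_tool: Moves the arm, as the interface text tells. Its arguments: {"type":"object","properties":{"moves":{"type":"array"}},"required":["moves"]}

```bash
mkdir -p pics; ls
python3 - <<'E'
from plant import manip
import cv2
for n in ("top","side"):
    f=manip.grab_frame(n); cv2.imwrite(f"pics/{n}0.png",f["image"]); print(n,f["mtx"],f["dist_coeffs"],f["eye"],f["rotation"])
print(manip.state())
E
```

```text
pics
top [[437.10545935   0.         320.31671055]
 [  0.         437.10545935 229.15456913]
 [  0.           0.           1.        ]] [-0.09234856  0.          0.          0.          0.        ] [0.43870704 0.01850715 1.32336842] [ 0.03218089 -0.69942856  0.71262681 -0.04389898]
side [[584.05754504   0.         320.24093333]
 [  0.         584.05754504 246.45552793]
 [  0.           0.           1.        ]] [-0.17833559  0.          0.          0.          0.        ] [0.41349366 1.16313998 1.07486562] [ 0.02338792 -0.05508926  0.91107882 -0.40786464]
{'time': 0.1, 'joint_pos': array([ 1.05400510e+00,  5.33283304e-02,  1.61415266e+00,  2.00992228e-05,
        1.47597791e+00, -1.18961807e-01]), 'joint_vel': array([ 0.00055777, -0.0029732 , -0.0022481 , -0.000548  ,  0.00346814,
        0.00015482]), 'joint_efforts': array([-5.32428312e-04, -3.94900239e+01, -3.71365070e+01, -1.68501724e-04,
        3.92916423e-03,  8.98201193e-06]), 'tool_pos': array([0.24184568, 0.57573812, 0.24416509]), 'tool_rot': array([-3.01149710e-04,  1.97606413e-01,  9.80280998e-01, -8.83246716e-04]), 'contact_force': array([ 0.13164352, -0.36968568, -0.70054687]), 'ft_torque': array([-0.03281329,  0.00959224,  0.02418559]), 'grasp_force': 0.0, 'gripper_width': 0.9998578623354546}
```

View pics/top0.png

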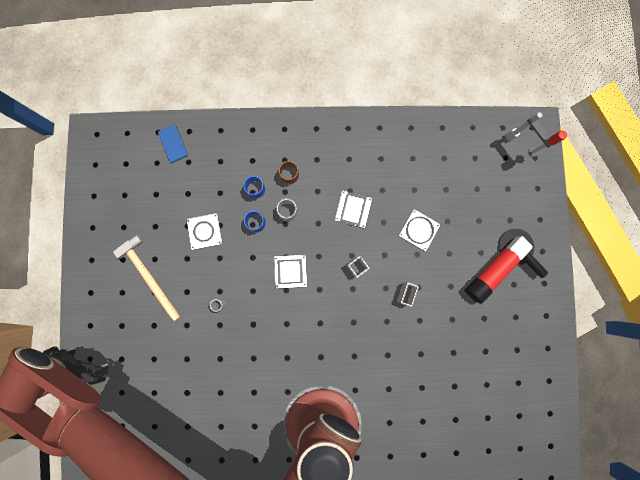

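View pics/side0.png

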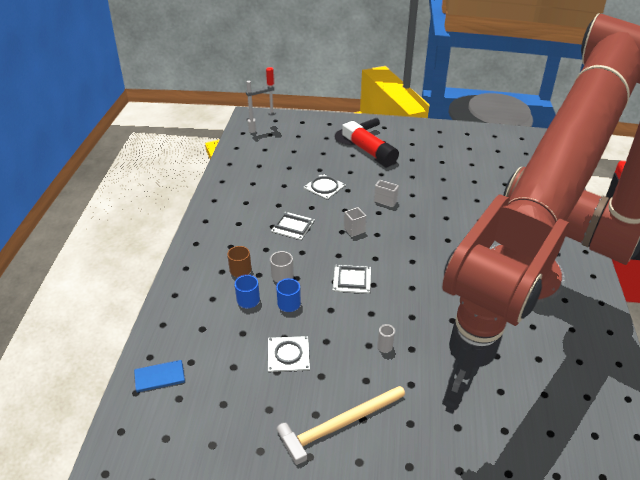

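Top view, wide-round candidates: blue (254,187), blue (254,222), brown (288,172) and grey (287,210). The grey one is bare steel, so it fits pipe_wide. Other items:
- pipe_slim (216,306)
- tube_square (358,268)
- tube_flat (408,294)
- nests: slim (204,231), square or flat (290,271), flat or square (353,209), wide (420,230)

I'll confirm in one enlarged crop.

Run:
```python
import cv2
im=cv2.imread("pics/top0.png")
a=cv2.resize(im[185:315,260:445],None,fx=4.3,fy=4.3,interpolation=cv2.INTER_CUBIC); cv2.imwrite("pics/cropA.png",a)
b=cv2.resize(im[160:320,180:310],None,fx=3.7,fy=3.7,interpolation=cv2.INTER_CUBIC); cv2.imwrite("pics/cropB.png",b)
```

```text
(no output)
```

View pics/cropA.png

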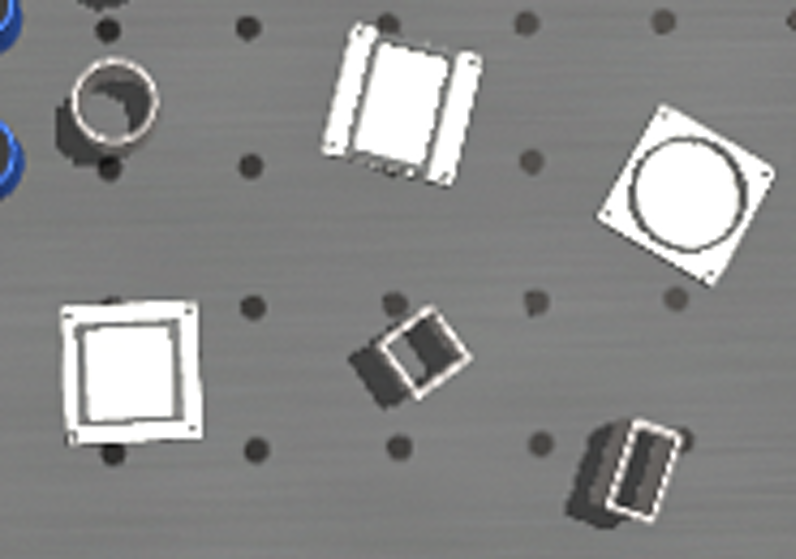

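View pics/cropB.png

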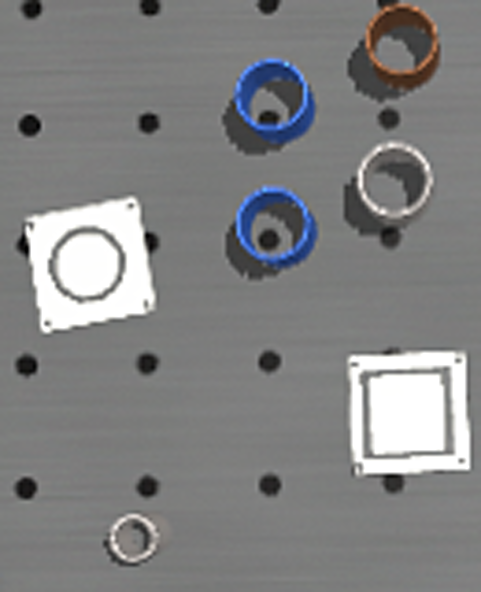

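Only the grey ring, crop A (115,102) = full (287,209), is bare steel. The blue and brown ones are decoys. The oblong nest is at crop A (402,105), long axis nearly vertical, and the square nest is at (132,372). Next step: pixels to positions.

```bash
cat > h.py <<'E'
import numpy as np, cv2
from scipy.spatial.transform import Rotation as R
from plant import manip
def rq(q): return R.from_quat(np.asarray(q)[[1,2,3,0]])
def proj(f,px,z):
    n=cv2.undistortPoints(np.array(px,float).reshape(-1,1,2),f["mtx"],f["dist_coeffs"])[:,0]
    d=np.c_[n,np.ones(len(n))]@rq(f["rotation"]).as_matrix().T
    e=np.asarray(f["eye"]); return (e+d*((z-e[2])/d[:,2])[:,None])
def pix(f,P):
    r=rq(f["rotation"]).inv(); t=-r.apply(f["eye"])
    return cv2.projectPoints(np.atleast_2d(P).astype(float),r.as_rotvec(),t,f["mtx"],f["dist_coeffs"])[0][:,0]
def go(x,y,z,yaw):
    """print remaining shift (tool mm) and turn about z (deg); yaw = direction of tool y axis, deg mod 180"""
    s=manip.state(); r=rq(s["tool_rot"]); c=r.as_matrix()[:,1]
    cy=np.degrees(np.arctan2(c[1],c[0])); d=(yaw-cy+90)%180-90   # world yaw change
    tgt=R.from_rotvec([0,0,np.radians(d)])*r
    # level the tool too
    m=tgt.as_matrix(); yv=m[:,1].copy(); yv[2]=0; yv/=np.linalg.norm(yv); zv=np.array([0,0,-1.]); tgt=R.from_matrix(np.c_[np.cross(yv,zv),yv,zv])
    print("t",round(s["time"],2),"pos",np.round(s["tool_pos"]*1e3,1),"yaw",round(cy,1),"w",round(s["gripper_width"],3))
    print("shift",np.round(r.inv().apply(np.array([x,y,z])*1e3-s["tool_pos"]*1e3),1),"rot",np.round((r.inv()*tgt).as_rotvec(degrees=True),2),"q6",round(s["joint_pos"][5],2))
E
python3 - <<'E'
from h import *
f=manip.grab_frame("top")
A=lambda p:(np.array(p,float)+.5)/4.3-.5+[260,185]
B=lambda p:(np.array(p,float)+.5)/3.7-.5+[180,160]
def show(n,px,z):
    P=proj(f,px,z)[:,:2]*1e3; s=n+" c %s"%np.round(P.mean(0),1)
    if len(P)==4:
        e=np.roll(P,-1,0)-P; s+=" L %s ang %s"%(np.round(np.hypot(*e.T)),np.round(np.degrees(np.arctan2(e[:,1],e[:,0]))%180,1))
    print(s)
show("pw",A([(115,102)]),.06); show("pw",B([(395,180)]),.06); show("ps",B([(133,539)]),.06)
show("pw edges",A([(71,102),(159,102)]),.06); print(proj(f,A([(71,102),(159,102)]),.06))
show("sq",A([(380,345),(432,307),(471,355),(419,399)]),.06)
show("fl",A([(640,420),(684,432),(655,521),(609,510)]),.06)
show("Nfl",A([(358,22),(482,58),(448,186),(322,152)]),.006)
show("Nw",A([(664,104),(775,174),(712,286),(597,216)]),.006)
show("Nsq",A([(60,304),(198,301),(204,438),(70,445)]),.006)
show("Nsqpocket rim",A([(79,322),(180,322),(180,420),(81,423)]),.014)
show("Nsl",B([(25,226),(135,198),(156,305),(45,333)]),.006)
show("dec",np.array([(254,187),(254,222),(288,172)]),.06); print(proj(f,[(254,187),(254,222),(288,172)],.06))
s=manip.state(); print(rq(s["tool_rot"]).as_matrix())
E
```

```text
pw c [638.   94.2]
pw c [638.1  94.1]
ps c [360.9 300.7]
pw edges c [638.   94.2]
[[0.63850454 0.1240935  0.06      ]
 [0.63744094 0.0643139  0.06      ]]
sq c [ 465.  -112.2] L [44. 41. 46. 45.] ang [124.8  37.8 128.7  34.6]
fl c [ 381.9 -259.4] L [31. 63. 32. 64.] ang [ 73.5 159.6  75.2 158.8]
Nfl c [ 641.4 -106.5] L [92. 95. 92. 97.] ang [ 72.7 163.4  73.8 163.3]
Nw c [ 573.1 -307.7] L [94. 93. 95. 95.] ang [ 56.5 148.1  57.4 147. ]
Nsq c [455.9  87.1] L [97. 96. 93. 98.] ang [90.2  1.6 91.9  3.5]
Nsqpocket rim c [456.   88.7] L [70. 68. 69. 70.] ang [ 89.  179.1  90.7   0.5]
Nsl c [580.5 348.7] L [94. 91. 94. 90.] ang [103.3  11.4 103.2  11.3]
dec c [683.  155.3]
[[0.70315987 0.18873608 0.06      ]
 [0.59944154 0.1889047  0.06      ]
 [0.74642226 0.08828523 0.06      ]]
[[-9.21908642e-01  3.87406549e-01 -7.88099497e-04]
 [ 3.87407310e-01  9.21907571e-01 -1.41668043e-03]
 [ 1.77723617e-04 -1.61136543e-03 -9.99998686e-01]]
```

```bash
python3 -c "
from h import *
go(.361,.301,.14,67)"
```

```text
t 0.15 pos [241.9 575.8 244.4] yaw 67.2 w 1.0
shift [-216.3 -207.   104.6] rot [-0.09 -0.01  0.21] q6 -0.12
```

Emit:
servo_tool --moves '[[[-24,-23,11.5,0,0,0,85],[-24,-23,11.5,0,0,0,85],[-24,-23,11.5,0,0,0,85],[-24,-23,11.5,0,0,0,85],[-24,-23,11.5,0,0,0,85],[-24,-23,11.5,0,0,0,85],[-24,-23,11.5,0,0,0,85],[-24,-23,11.5,0,0,0,85],[-24,-23,12.5,0,0,0,85],[0,0,0,0,0,0,85],[0,0,0,0,0,0,85]]]'

```text
time: 1.52
tool_pos: [0.361, 0.302, 0.141]
tool_rot: [-0.0, 0.198, 0.98, 0.0]
contact_force: [0.1, 0.2, 0.7]
gripper_width: 0.995
grasp_force: 0.0
```

```bash
python3 -c "
from h import *
go(.361,.301,.04,67)
f=manip.grab_frame('wrist'); cv2.imwrite('pics/w1.png',f['image'])
print(pix(f,[(.361,.301,.06),(.361,.301,.0)]))
a=np.arange(0,6.3,.1)
im=f['image'].copy()
for z,c in((.06,(0,0,255)),(0,(0,255,0))):
  for p in pix(f,np.c_[.361+.018*np.cos(a),.301+.018*np.sin(a),0*a+z]): cv2.circle(im,tuple(int(v) for v in p),1,c,-1)
cv2.imwrite('pics/w1.png',im)"
```

```text
t 1.52 pos [361. 302. 141.] yaw 67.2 w 0.995
shift [ -0.4  -1.  101. ] rot [ 0.03 -0.01  0.2 ] q6 -0.63
[[315.04658075 256.6091746 ]
 [315.30316891 232.2542092 ]]
```

View pics/w1.png

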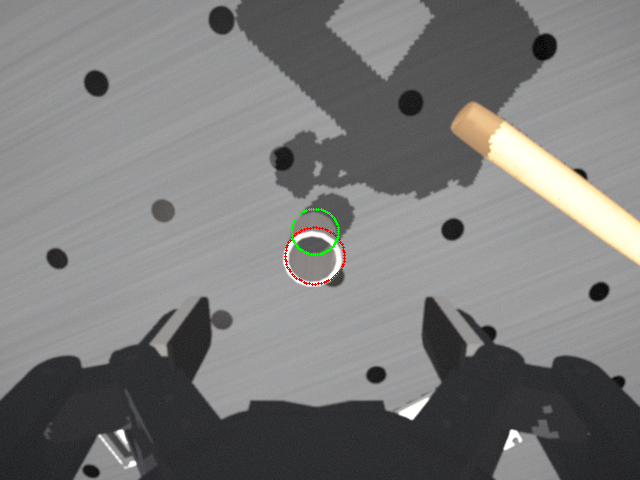

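The wrist view shows the slim pipe's top at (314,259) and the prediction at (315,257), so they agree within about 1 mm. Descend and grip.

Emit:
servo_tool --moves '[[[0,0,17,0,0,0,85],[0,-1,17,0,0,0,85],[0,0,17,0,0,0,85],[0,0,17,0,0,0,85],[0,0,17,0,0,0,85],[0,0,16,0,0,0,85],[0,0,0,0,0,0,85],[0,0,0,0,0,0,30],[0,0,0,0,0,0,30],[0,0,0,0,0,0,30],[0,0,0,0,0,0,30],[0,0,0,0,0,0,30]]]'

```text
time: 3.08
tool_pos: [0.3613, 0.3011, 0.0409]
tool_rot: [0.001, 0.198, 0.98, 0.0]
contact_force: [-2.5, -1.2, 5.3]
gripper_width: 0.414
grasp_force: 59.7
```

Emit:
servo_tool --moves '[[[0,0,0,0,0,0,30],[0,0,-10,0,0,0,30],[0,0,-20,0,0,0,30],[0,0,-25,0,0,0,30],[0,0,-25,0,0,0,30],[0,0,-20,0,0,0,30],[0,0,0,0,0,0,30]]]'

```text
time: 3.95
tool_pos: [0.3616, 0.3014, 0.1417]
tool_rot: [0.002, 0.198, 0.98, 0.001]
contact_force: [0.6, 0.6, -1.0]
gripper_width: 0.408
grasp_force: 59.9
```

```bash
python3 -c "
from h import *
go(.5805,.3487,.14,67)"
```

```text
t 3.95 pos [361.6 301.4 141.7] yaw 67.2 w 0.408
shift [-183.5  128.4    2.6] rot [0.19 0.14 0.21] q6 -0.64
```

Emit:
servo_tool --moves '[[[-12,8,0,0,0,0,30],[-23,16,0,0,0,0,30],[-27,19,0,0,0,0,30],[-27,19,0,0,0,0,30],[-27,19,0,0,0,0,30],[-27,19,0,0,0,0,30],[-25.5,18,0,0,0,0,30],[-15,10.5,0,0,0,0,30],[0,0,0,0,0,0,30],[0,0,0,0,0,0,30],[0,0,0,0,0,0,30]]]'

```text
time: 5.32
tool_pos: [0.5788, 0.348, 0.1392]
tool_rot: [-0.0, 0.197, 0.98, -0.0]
contact_force: [0.4, 0.6, -1.7]
gripper_width: 0.416
grasp_force: 60.1
```

```bash
python3 -c "
from h import *
go(.5805,.3487,.048,67)
f=manip.grab_frame('wrist'); im=f['image'].copy()
a=np.arange(0,6.3,.1)
for r in(.026,.032):
  for p in pix(f,np.c_[.5805+r*np.cos(a),.3487+r*np.sin(a),0*a+.014]): cv2.circle(im,tuple(int(v) for v in p),1,(0,0,255),-1)
cv2.imwrite('pics/w2.png',im)"
```

```text
t 5.33 pos [578.8 348.  139.2] yaw 67.2 w 0.416
shift [-1.3  1.4 91.2] rot [-0.05 -0.05  0.23] q6 -0.74
```

View pics/w2.png

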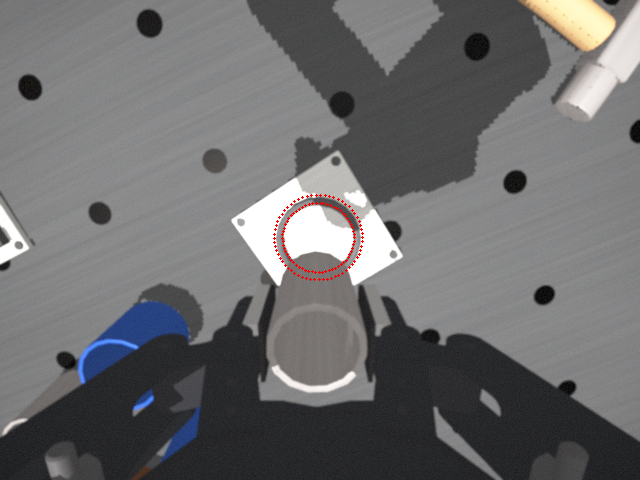

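The nest rim, near (318,237), lies under my overlay to within about 1 mm. Lower, release slowly, retreat.

Emit:
servo_tool --moves '[[[-1,1,14,0,0,0,30],[0,0,18,0,0,0,30],[0,0,18,0,0,0,30],[0,0,18,0,0,0,30],[0,0,12,0,0,0,30],[0,0,6,0,0,0,30],[0,0,3,0,0,0,30],[0,0,0,0,0,0,30],[0,0,0,0,0,0,30]]]'

```text
time: 6.5
tool_pos: [0.5814, 0.3489, 0.0516]
tool_rot: [0.001, 0.198, 0.98, 0.0]
contact_force: [0.2, 0.1, -1.6]
gripper_width: 0.413
grasp_force: 60.1
```

Emit:
servo_tool --moves '[[[0,0,2,0,0,0,30],[0,0,1,0,0,0,30],[0,0,1,0,0,0,30],[0,0,0,0,0,0,30],[0,0,0,0,0,0,30]]]'

```text
time: 7.12
tool_pos: [0.581, 0.3487, 0.047]
tool_rot: [0.0, 0.198, 0.98, 0.0]
contact_force: [-0.0, -0.7, 0.5]
gripper_width: 0.411
grasp_force: 60.3
```

Contact is starting, with the base at floor level. Press 0.5 mm more, open and rise.

Emit:
servo_tool --moves '[[[0,0,0.5,0,0,0,30],[0,0,0,0,0,0,30],[0,0,0,0,0,0,45],[0,0,0,0,0,0,60],[0,0,0,0,0,0,75],[0,0,0,0,0,0,85],[0,0,-10,0,0,0,85],[0,0,-25,0,0,0,85],[0,0,-35,0,0,0,85],[0,0,-35,0,0,0,85],[0,0,0,0,0,0,85]]]'

```text
time: 8.5
tool_pos: [0.5834, 0.3499, 0.1568]
tool_rot: [0.004, 0.198, 0.98, 0.003]
contact_force: [-0.2, -1.0, 0.6]
gripper_width: 0.99
grasp_force: 0.0
```

```bash
python3 -c "
from h import *
go(.638,.0942,.15,64)
f=manip.grab_frame('wrist'); cv2.imwrite('pics/w3.png',f['image'])
print(pix(f,[(.5805,.3487,.066)]))"
```

```text
t 8.5 pos [583.4 349.9 156.8] yaw 67.2 w 0.99
shift [-149.3 -214.6    6.3] rot [0.39 0.33 3.21] q6 -0.74
[[312.25612907 247.01442311]]
```

View pics/w3.png

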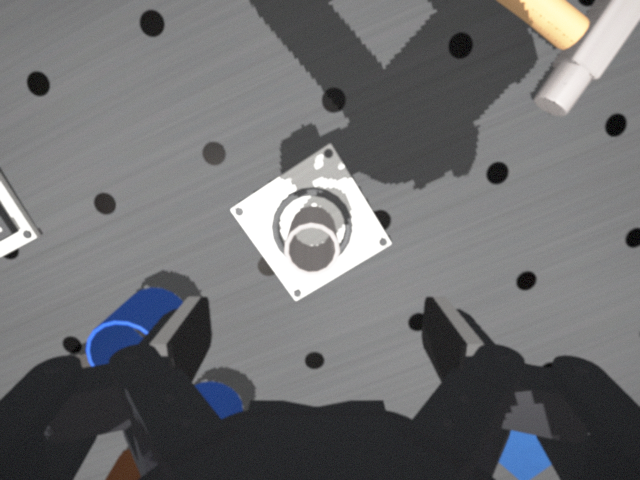

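Slim pipe seated, top at (312,249) against the predicted (312,247). Next is the wide pipe, closing at 84° so the fingers pass between the decoys.

```bash
python3 -c "
from h import *
go(.638,.0942,.14,84)"
```

```text
t 8.55 pos [582.1 349.2 154. ] yaw 67.2 w 0.996
shift [-150.3 -213.5   13.8] rot [  0.17   0.2  -16.79] q6 -0.74
```

Emit:
servo_tool --moves '[[[-15,-21.3,0,0,0,0,85],[-17,-24,0,0,0,0,85],[-17,-24,0,0,0,0,85],[-17,-24,0,0,0,0,85],[-17,-24,0,0,0,0,85],[-17,-24,0,0,0,0,85],[-17,-24,0,0,0,0,85],[-17,-24,0,0,0,0,85],[-16,-24,0,0,0,0,85],[0,0,7,0,0,-8.5,85],[0,0,7,0,0,-8.5,85],[0,0,0,0,0,0,85]]]'

```text
time: 10.05
tool_pos: [0.6351, 0.0937, 0.1347]
tool_rot: [-0.002, 0.051, 0.999, -0.0]
contact_force: [-0.1, 0.3, -0.4]
gripper_width: 0.995
grasp_force: 0.0
```

```bash
python3 -c "
from h import *
go(.638,.0942,.04,84)
f=manip.grab_frame('wrist'); im=f['image'].copy()
a=np.arange(0,6.3,.1)
for p in pix(f,np.c_[.638+.029*np.cos(a),.0942+.029*np.sin(a),0*a+.06]): cv2.circle(im,tuple(int(v) for v in p),1,(0,0,255),-1)
cv2.imwrite('pics/w4.png',im)"
```

```text
t 10.05 pos [635.1  93.7 134.7] yaw 84.1 w 0.995
shift [-3.3  0.8 94.7] rot [-0.04 -0.25  0.1 ] q6 -1.44
```

View pics/w4.png

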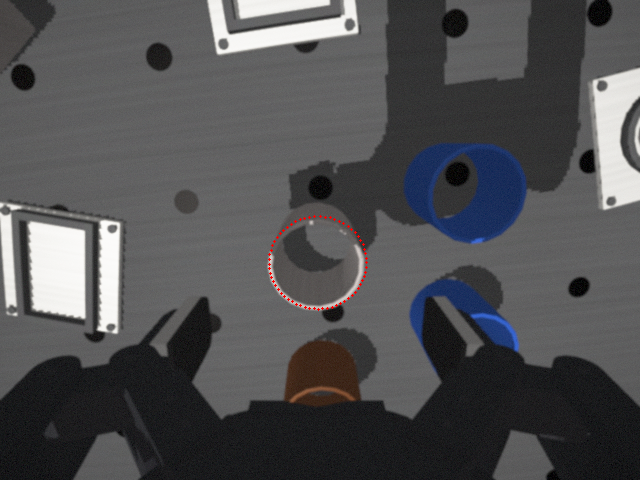

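The overlay sits on the grey pipe's top rim (317,262). Descend and grip.

Emit:
servo_tool --moves '[[[-2,1,10,0,0,0,85],[0,0,18,0,0,0,85],[0,0,18,0,0,0,85],[0,0,18,0,0,0,85],[0,0,18,0,0,0,85],[0,0,11,0,0,0,85],[0,0,0,0,0,0,85],[0,0,0,0,0,0,50],[0,0,0,0,0,0,50],[0,0,0,0,0,0,50],[0,0,0,0,0,0,50],[0,0,0,0,0,0,50]]]'

```text
time: 11.6
tool_pos: [0.6401, 0.0946, 0.0462]
tool_rot: [0.002, 0.051, 0.999, -0.0]
contact_force: [0.3, -0.9, 5.7]
gripper_width: 0.665
grasp_force: 64.7
```

Emit:
servo_tool --moves '[[[0,0,0,0,0,0,50],[0,0,-10,0,0,0,50],[0,0,-20,0,0,0,50],[0,0,-30,0,0,0,50],[0,0,-30,0,0,0,50],[0,0,-20,0,0,0,50],[0,0,0,0,0,0,50]]]'

```text
time: 12.48
tool_pos: [0.6399, 0.0948, 0.1569]
tool_rot: [0.002, 0.05, 0.999, 0.0]
contact_force: [-0.4, -0.2, -3.1]
gripper_width: 0.667
grasp_force: 64.6
```

```bash
python3 -c "
from h import *
go(.573,-.3077,.15,84)"
```

```text
t 12.47 pos [639.9  94.8 156.9] yaw 84.2 w 0.667
shift [  26.  -407.2    6.6] rot [0.04 0.25 0.21] q6 -1.44
```

Emit:
servo_tool --moves '[[[1,-18,0,0,0,0,50],[2,-32,0,0,0,0,50],[3,-42,0,0,0,0,50],[3,-46,0,0,0,0,50],[3,-46,0,0,0,0,50],[3,-46,0,0,0,0,50],[3,-46,0,0,0,0,50],[2,-46,0,0,0,0,50],[2,-42,0,0,0,0,50],[1,-28,0,0,0,0,50],[1,-15,0,0,0,0,50],[0,0,0,0,0,0,50]]]'

```text
time: 13.98
tool_pos: [0.5727, -0.3083, 0.153]
tool_rot: [-0.001, 0.051, 0.999, 0.001]
contact_force: [0.3, -0.2, -2.7]
gripper_width: 0.663
grasp_force: 64.7
```

```bash
cat > ov.py <<'E'
from h import *
def rect(x,y,z,a,lx,ly):
    t=np.linspace(-1,1,20); o=np.ones(20); P=np.r_[np.c_[t,o],np.c_[t,-o],np.c_[o,t],np.c_[-o,t]]*[lx/2,ly/2]
    c,s=np.cos(np.radians(a)),np.sin(np.radians(a)); return np.c_[P@np.array([[c,s],[-s,c]])+[x,y],np.full(80,z)]
def circ(x,y,z,r):
    a=np.arange(0,6.3,.1); return np.c_[x+r*np.cos(a),y+r*np.sin(a),0*a+z]
def snap(name,P,cam='wrist'):
    f=manip.grab_frame(cam); im=f['image'].copy()
    for p in pix(f,P): cv2.circle(im,tuple(int(v) for v in p),1,(0,0,255),-1)
    cv2.imwrite(name,im)
E
python3 -c "
from ov import *
go(.575,-.3077,.054,84)
snap('pics/w5.png',circ(.573,-.3077,.014,.037))"
```

```text
t 13.97 pos [ 572.7 -308.3  153. ] yaw 84.1 w 0.663
shift [-2.4  0.7 99. ] rot [ 0.07 -0.11  0.12] q6 -2.08
```

View pics/w5.png

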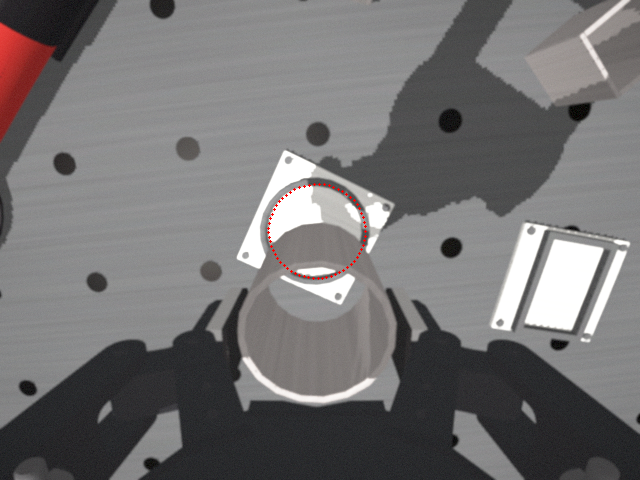

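The overlay follows the inside of the wide rim (318,231). Lower.

Emit:
servo_tool --moves '[[[-1,0,14,0,0,0,50],[-1,0.5,18,0,0,0,50],[0,0,18,0,0,0,50],[0,0,18,0,0,0,50],[0,0,15,0,0,0,50],[0,0,8,0,0,0,50],[0,0,4,0,0,0,50],[0,0,0,0,0,0,50],[0,0,0,0,0,0,50],[0,0,0,0,0,0,50]]]'

```text
time: 15.28
tool_pos: [0.5762, -0.3078, 0.0601]
tool_rot: [0.001, 0.051, 0.999, -0.0]
contact_force: [0.4, 0.0, -3.0]
gripper_width: 0.666
grasp_force: 64.7
```

Emit:
servo_tool --moves '[[[1,0,3,0,0,0,50],[0,0,2,0,0,0,50],[0,0,1,0,0,0,50],[0,0,1,0,0,0,50],[0,0,0,0,0,0,50],[0,0,0,0,0,0,50]]]'

```text
time: 16.02
tool_pos: [0.5748, -0.3074, 0.0523]
tool_rot: [0.0, 0.051, 0.999, -0.0]
contact_force: [-0.2, -0.5, -2.2]
gripper_width: 0.665
grasp_force: 64.8
```

Emit:
servo_tool --moves '[[[0,0,0.7,0,0,0,50],[0,0,0,0,0,0,50],[0,0,0,0,0,0,62],[0,0,0,0,0,0,75],[0,0,0,0,0,0,85],[0,0,0,0,0,0,85],[0,0,-10,0,0,0,85],[0,0,-25,0,0,0,85],[0,0,-35,0,0,0,85],[0,0,-30,0,0,0,85],[0,0,0,0,0,0,85]]]'

```text
time: 17.4
tool_pos: [0.5767, -0.3087, 0.1562]
tool_rot: [0.003, 0.051, 0.999, -0.002]
contact_force: [-0.3, -0.7, 0.8]
gripper_width: 0.995
grasp_force: 0.0
```

```bash
python3 -c "
from h import *
go(.3819,-.2594,.15,70.5)"
```

```text
t 17.4 pos [ 576.7 -308.7  156.2] yaw 84.2 w 0.995
shift [198.9  29.4   4.8] rot [-0.17  0.41 13.71] q6 -2.07
```

Emit:
servo_tool --moves '[[[16,2.5,0,0,0,0,85],[22,3.2,0,0,0,0,85],[22,3.2,0,0,0,0,85],[22,3.2,0,0,0,0,85],[22,3.2,0,0,0,0,85],[22,3.2,0,0,0,0,85],[22,3.2,0,0,0,0,85],[22,3.2,0,0,0,0,85],[20,3,0,0,0,0,85],[8,1,4,0,0,6.9,85],[0,0,4,0,0,6.8,85],[0,0,0,0,0,0,85]]]'

```text
time: 18.9
tool_pos: [0.3799, -0.258, 0.1422]
tool_rot: [-0.001, 0.169, 0.986, 0.001]
contact_force: [-0.3, 0.4, -0.4]
gripper_width: 0.998
grasp_force: 0.0
```

```bash
python3 -c "
from ov import *
go(.3819,-.2594,.042,70.5)
snap('pics/w6.png',rect(.3819,-.2594,.06,160.5,.062,.034))"
```

```text
t 18.9 pos [ 379.9 -258.   142.2] yaw 70.6 w 0.998
shift [ -2.5  -0.7 100.2] rot [ 0.06 -0.13  0.08] q6 -1.99
```

View pics/w6.png

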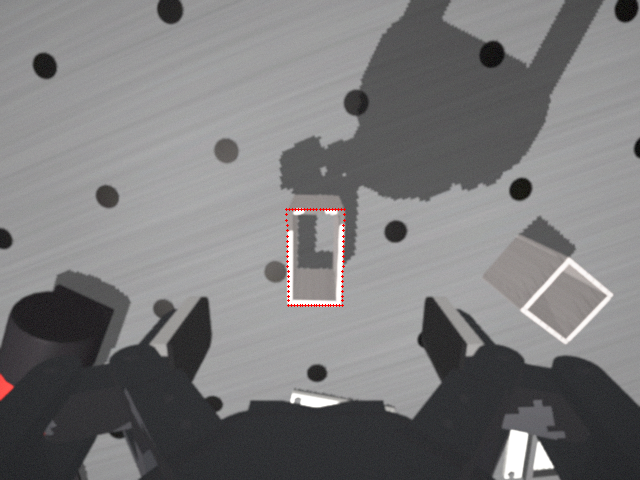

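The oblong tube's top (316,257) lies under the overlay and is aligned. Descend and grip.

Emit:
servo_tool --moves '[[[-2,-0.5,12,0,0,0,85],[0,0,19,0,0,0,85],[0,0,19,0,0,0,85],[0,0,19,0,0,0,85],[0,0,19,0,0,0,85],[0,0,11,0,0,0,85],[0,0,0,0,0,0,85],[0,0,0,0,0,0,28],[0,0,0,0,0,0,28],[0,0,0,0,0,0,28],[0,0,0,0,0,0,28],[0,0,0,0,0,0,28]]]'

```text
time: 20.45
tool_pos: [0.383, -0.2602, 0.0455]
tool_rot: [0.001, 0.169, 0.986, -0.0]
contact_force: [-0.9, 1.4, 5.1]
gripper_width: 0.392
grasp_force: 60.4
```

Emit:
servo_tool --moves '[[[0,0,0,0,0,0,28],[0,0,-10,0,0,0,28],[0,0,-20,0,0,0,28],[0,0,-30,0,0,0,28],[0,0,-30,0,0,0,28],[0,0,-20,0,0,0,28],[0,0,0,0,0,0,28]]]'

```text
time: 21.32
tool_pos: [0.3829, -0.2603, 0.156]
tool_rot: [0.001, 0.169, 0.986, -0.001]
contact_force: [-0.0, 1.0, -2.9]
gripper_width: 0.388
grasp_force: 59.9
```

```bash
python3 -c "
from h import *
go(.6414,-.1065,.15,73.4)"
```

```text
t 21.32 pos [ 382.9 -260.3  156. ] yaw 70.5 w 0.388
shift [-192.3  231.3    6.2] rot [-0.08  0.16 -2.89] q6 -1.99
```

Emit:
servo_tool --moves '[[[-9,11,0,0,0,0,28],[-17,20,0,0,0,-1.5,28],[-20,24,0,0,0,-1.4,28],[-20,24,0,0,0,0,28],[-20,24,0,0,0,0,28],[-20,24,0,0,0,0,28],[-20,24,0,0,0,0,28],[-20,24,0,0,0,0,28],[-20,24,0,0,0,0,28],[-14,18,0,0,0,0,28],[-8,9,0,0,0,0,28],[0,0,0,0,0,0,28]]]'

```text
time: 22.82
tool_pos: [0.6284, -0.0985, 0.1531]
tool_rot: [-0.001, 0.144, 0.99, 0.0]
contact_force: [-1.2, -0.4, -3.8]
gripper_width: 0.389
grasp_force: 59.9
```

```bash
python3 -c "
from ov import *
go(.6424,-.1068,.054,73.4)
snap('pics/w7.png',rect(.6414,-.1065,.014,163.4,.078,.050))"
```

```text
t 22.82 pos [628.4 -98.5 153.1] yaw 73.5 w 0.389
shift [-16.   -4.   99.1] rot [-0.01 -0.14  0.07] q6 -1.55
```

View pics/w7.png

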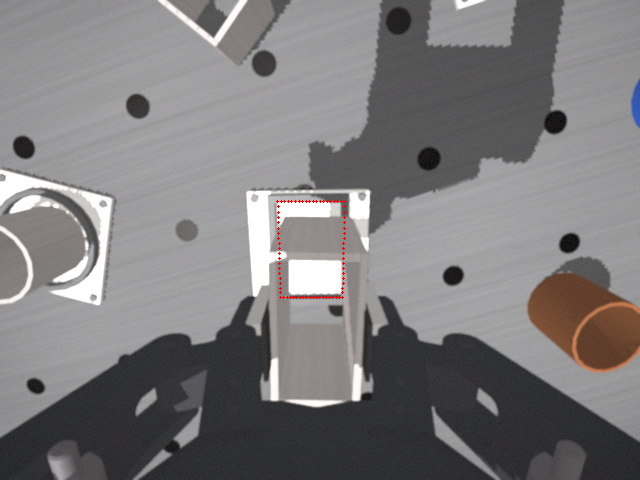

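The nest's pocket matches the overlay, centred at (311,249). The tool is 16 mm short, so shift and lower partway.

Emit:
servo_tool --moves '[[[-6,-2,0,0,0,0,28],[-6,-2,0,0,0,0,28],[-3,0,10,0,0,0,28],[0,0,18,0,0,0,28],[0,0,18,0,0,0,28],[0,0,14,0,0,0,28],[0,0,6,0,0,0,28],[0,0,0,0,0,0,28],[0,0,0,0,0,0,28]]]'

```text
time: 24.0
tool_pos: [0.6425, -0.1076, 0.0896]
tool_rot: [0.001, 0.144, 0.99, -0.0]
contact_force: [-0.7, 0.1, -2.8]
gripper_width: 0.387
grasp_force: 59.9
```

```bash
python3 -c "
from h import *
go(.6424,-.1068,.054,73.4)"
```

```text
t 24.0 pos [ 642.5 -107.6   89.6] yaw 73.4 w 0.387
shift [ 0.4  0.7 35.6] rot [0.   0.1  0.01] q6 -1.56
```

Emit:
servo_tool --moves '[[[0,0.5,8,0,0,0,28],[0,0,10,0,0,0,28],[0,0,8,0,0,0,28],[0,0,5,0,0,0,28],[0,0,3,0,0,0,28],[0,0,2,0,0,0,28],[0,0,0,0,0,0,28],[0,0,0,0,0,0,28]]]'

```text
time: 25.0
tool_pos: [0.6422, -0.107, 0.053]
tool_rot: [0.0, 0.144, 0.99, -0.0]
contact_force: [0.8, -0.3, -2.8]
gripper_width: 0.385
grasp_force: 59.9
```

Emit:
servo_tool --moves '[[[0,0,1,0,0,0,28],[0,0,0.7,0,0,0,28],[0,0,0,0,0,0,28],[0,0,0,0,0,0,28]]]'

```text
time: 25.5
tool_pos: [0.6422, -0.1069, 0.0516]
tool_rot: [0.0, 0.144, 0.99, -0.0]
contact_force: [-2.8, 0.1, 3.8]
gripper_width: 0.387
grasp_force: 60.5
```

Touching the floor. Release.

Emit:
servo_tool --moves '[[[0,0,0,0,0,0,40],[0,0,0,0,0,0,52],[0,0,0,0,0,0,65],[0,0,0,0,0,0,85],[0,0,0,0,0,0,85],[0,0,-10,0,0,0,85],[0,0,-25,0,0,0,85],[0,0,-35,0,0,0,85],[0,0,-30,0,0,0,85],[0,0,0,0,0,0,85]]]'

```text
time: 26.75
tool_pos: [0.6443, -0.1076, 0.1555]
tool_rot: [0.004, 0.144, 0.99, -0.001]
contact_force: [-0.2, -0.6, -0.0]
gripper_width: 0.995
grasp_force: 0.0
```

```bash
python3 -c "
from h import *
go(.465,-.1122,.145,36.5);go(.465,-.1122,.145,126.5)"
```

```text
t 26.75 pos [ 644.3 -107.6  155.5] yaw 73.4 w 0.995
shift [170.6 -55.6   9.2] rot [ 0.14  0.42 36.91] q6 -1.56
t 26.75 pos [ 644.3 -107.6  155.5] yaw 73.4 w 0.995
shift [170.6 -55.6   9.2] rot [ -0.2    0.41 -53.09] q6 -1.56
```

Emit:
servo_tool --moves '[[[0,0,0,0,0,9.2,85],[0,0,0,0,0,9.2,85],[0,0,0,0,0,9.2,85],[0,0,0,0,0,9.3,85],[15,-21,1,0,0,0,85],[16,-23,1,0,0,0,85],[16,-23,2,0,0,0,85],[16,-23,2,0,0,0,85],[16,-23,2,0,0,0,85],[16,-23,0,0,0,0,85],[8,-11,0,0,0,0,85],[0,0,0,0,0,0,85]]]'

```text
time: 28.25
tool_pos: [0.4621, -0.1115, 0.1424]
tool_rot: [-0.0, 0.45, 0.893, 0.0]
contact_force: [0.1, -0.7, 0.4]
gripper_width: 0.994
grasp_force: 0.0
```

```bash
python3 -c "
from ov import *
go(.465,-.1122,.042,36.5)
snap('pics/w8.png',rect(.465,-.1122,.06,36.5,.045,.045))"
```

```text
t 28.25 pos [ 462.1 -111.5  142.4] yaw 36.5 w 0.994
shift [ -2.3   1.9 100.4] rot [-0.   -0.01 -0.02] q6 -1.03
```

View pics/w8.png

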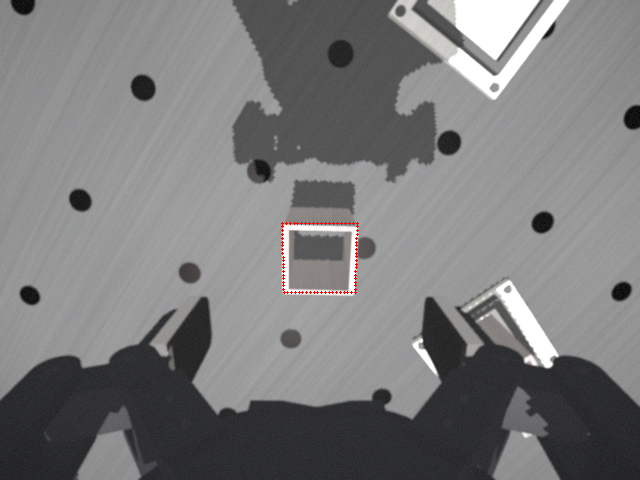

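The square tube's top (320,258) matches the overlay and is aligned. Descend and grip.

Emit:
servo_tool --moves '[[[-2,1.5,12,0,0,0,85],[0,0,19,0,0,0,85],[0,0,19,0,0,0,85],[0,0,19,0,0,0,85],[0,0,19,0,0,0,85],[0,0,11,0,0,0,85],[0,0,0,0,0,0,85],[0,0,0,0,0,0,39],[0,0,0,0,0,0,39],[0,0,0,0,0,0,39],[0,0,0,0,0,0,39],[0,0,0,0,0,0,39]]]'

```text
time: 29.8
tool_pos: [0.4659, -0.1127, 0.0451]
tool_rot: [0.001, 0.45, 0.893, 0.0]
contact_force: [-1.3, -0.1, 6.0]
gripper_width: 0.517
grasp_force: 62.0
```

Emit:
servo_tool --moves '[[[0,0,0,0,0,0,39],[0,0,-10,0,0,0,39],[0,0,-20,0,0,0,39],[0,0,-30,0,0,0,39],[0,0,-30,0,0,0,39],[0,0,-20,0,0,0,39],[0,0,0,0,0,9,39],[0,0,0,0,0,9,39],[0,0,0,0,0,9,39],[0,0,0,0,0,8.2,39],[0,0,0,0,0,0,39]]]'

```text
time: 31.18
tool_pos: [0.4642, -0.1119, 0.1531]
tool_rot: [-0.001, 0.698, 0.716, -0.0]
contact_force: [-0.4, 0.2, -2.6]
gripper_width: 0.517
grasp_force: 61.0
```

```bash
python3 -c "
from h import *
go(.456,.088,.15,1.2)"
```

```text
t 31.18 pos [ 464.2 -111.9  153.1] yaw 1.4 w 0.517
shift [200.1  -3.2   3.3] rot [-0.1  -0.04  0.21] q6 -0.42
```

Emit:
servo_tool --moves '[[[10,0,0,0,0,0,39],[20,0,0,0,0,0,39],[25,-1,0,0,0,0,39],[25,0,0,0,0,0,39],[25,-1,0,0,0,0,39],[25,0,0,0,0,0,39],[25,-1,0,0,0,0,39],[25,0,0,0,0,0,39],[14,0,0,0,0,0,39],[6,0,0,0,0,0,39],[0,0,0,0,0,0,39],[0,0,0,0,0,0,39]]]'

```text
time: 32.67
tool_pos: [0.4575, 0.0871, 0.1539]
tool_rot: [0.0, 0.699, 0.715, -0.0]
contact_force: [-0.3, -0.2, -2.1]
gripper_width: 0.517
grasp_force: 61.2
```

```bash
python3 -c "
from ov import *
go(.456,.088,.054,1.2)
snap('pics/w9.png',rect(.456,.088,.014,1.2,.061,.061))"
```

```text
t 32.67 pos [457.5  87.1 153.9] yaw 1.3 w 0.517
shift [ 1.  -1.4 99.9] rot [-0.    0.02  0.08] q6 0.01
```

View pics/w9.png

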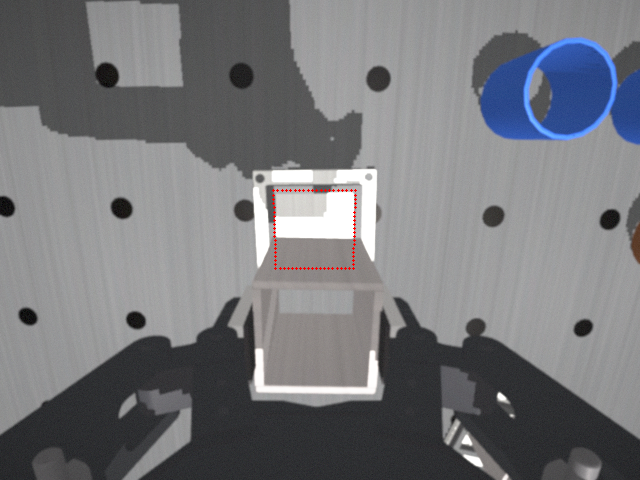

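The square pocket's inner edges, columns 274–355 and row 190, match the overlay. Lower.

Emit:
servo_tool --moves '[[[1,-1,12,0,0,0,39],[0,0,18,0,0,0,39],[0,0,20,0,0,0,39],[0,0,20,0,0,0,39],[0,0,14,0,0,0,39],[0,0,8,0,0,0,39],[0,0,5,0,0,0,39],[0,0,2,0,0,0,39],[0,0,0,0,0,0,39],[0,0,0,0,0,0,39]]]'

```text
time: 33.98
tool_pos: [0.4568, 0.0886, 0.0555]
tool_rot: [0.0, 0.699, 0.715, 0.0]
contact_force: [-0.0, -1.3, -2.4]
gripper_width: 0.521
grasp_force: 61.2
```

Emit:
servo_tool --moves '[[[0,0,2,0,0,0,39],[0,0,1,0,0,0,39],[0,0,0.7,0,0,0,39],[0,0,0,0,0,0,39],[0,0,0,0,0,0,39]]]'

```text
time: 34.6
tool_pos: [0.4563, 0.0885, 0.0512]
tool_rot: [-0.0, 0.699, 0.715, -0.0]
contact_force: [0.3, -0.1, -2.3]
gripper_width: 0.515
grasp_force: 61.4
```

Emit:
servo_tool --moves '[[[0,0,0.5,0,0,0,39],[0,0,0,0,0,0,39],[0,0,0,0,0,0,39]]]'

```text
time: 34.98
tool_pos: [0.4564, 0.0886, 0.0511]
tool_rot: [-0.0, 0.699, 0.715, -0.0]
contact_force: [-2.6, 0.1, 4.5]
gripper_width: 0.518
grasp_force: 61.9
```

Touching. Release, rise and move clear of the top camera's view.

Emit:
servo_tool --moves '[[[0,0,0,0,0,0,52],[0,0,0,0,0,0,64],[0,0,0,0,0,0,85],[0,0,0,0,0,0,85],[0,0,-10,0,0,0,85],[0,0,-25,0,0,0,85],[0,0,-40,0,0,0,85],[0,0,-40,0,0,0,85],[0,0,-40,0,0,0,85],[0,0,-40,0,0,0,85],[0,0,0,0,0,0,85]]]'

```text
time: 36.35
tool_pos: [0.4585, 0.0886, 0.251]
tool_rot: [0.003, 0.699, 0.715, 0.003]
contact_force: [-0.2, 0.8, 0.3]
gripper_width: 0.998
grasp_force: 0.0
```

Emit:
servo_tool --moves '[[[20,-5,0,0,0,0,85],[30,-8,0,0,0,0,85],[30,-8,0,0,0,0,85],[30,-8,0,0,0,0,85],[30,-8,0,0,0,0,85],[30,-8,0,0,0,0,85],[30,-8,0,0,0,0,85],[30,-8,0,0,0,0,85],[30,-8,0,0,0,0,85],[30,-8,0,0,0,0,85],[30,-8,0,0,0,0,85],[0,0,0,0,0,0,85]]]'

```text
time: 37.85
tool_pos: [0.363, 0.4074, 0.2445]
tool_rot: [-0.0, 0.698, 0.716, -0.001]
contact_force: [0.3, 0.7, -0.2]
gripper_width: 0.996
grasp_force: 0.0
```

```bash
python3 -c "
from ov import *
print(manip.state()['tool_pos'],manip.state()['contact_force'])
f=manip.grab_frame('top'); im=cv2.resize(f['image'][180:310,180:450],None,fx=2.9,fy=2.9,interpolation=cv2.INTER_CUBIC)
P=np.r_[circ(.5805,.3487,.066,.018),circ(.573,-.3077,.066,.029),rect(.6414,-.1065,.066,163.4,.062,.034),rect(.456,.088,.066,1.2,.045,.045)]
for p in pix(f,P): cv2.circle(im,tuple(int(v) for v in (p+.5-[180,180])*2.9),0,(0,0,255),-1)
cv2.imwrite('pics/end.png',im)"
```

```text
[0.36296014 0.40740743 0.24450734] [ 0.28857661  0.66475368 -0.20050647]
```

View pics/end.png

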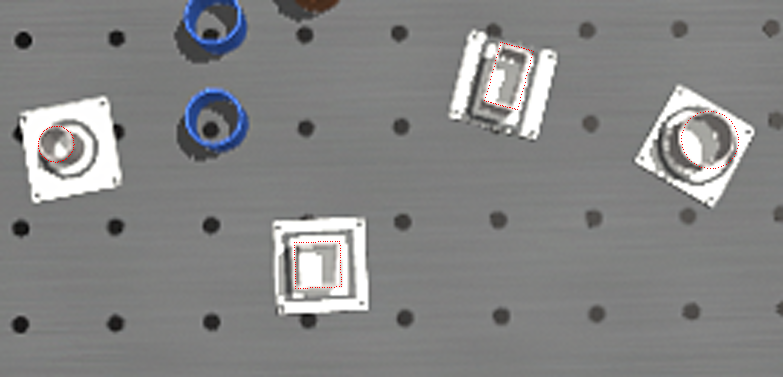

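All four tops lie on the overlays of correctly seated pieces: (56,144), (317,265), (508,75) and (709,139) in the crop. Hand in.

```bash
python3 -c "
from plant import manip
print(manip.job_done())"
```

```text
the job is handed in; nothing more can be done
None
```

All four tube pieces stand in their matching nests with the square and oblong ones lined up, checked in the last top view; the grinder and hammer were never approached, and the job was handed in at about 38 s (no verdict was returned).

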